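# Index the parts carousel and load a tray

## Task

Turn the parts carousel, which has upright posts to push it by, until its one empty bay has clicked into place facing the loading landing. Then slide the loose parts tray along the landing, without lifting or tipping it, fully home into that bay against the hub, and leave the carousel clicked in there. Leave the bottle, the jar and the reel where they stand.

Things in the scene. Friction and masses are not known exactly. Their poses are not given: they have to be found in the camera images.
- station: Fixed base of the parts carousel, a grey round foot; origin on the bench under the carousel's axis, z up. The loading landing, an aluminium shelf, runs out radially along the station's -y. A small detent housing stands at +y, on the far side from the landing.
- landing (a point): Middle of the landing's top surface (station frame 0, -233, 43.5 mm). The landing is 84 mm wide and 150 mm long, from 158 to 308 mm from the carousel's axis, its top 43.5 mm above the bench; a steel guide rail 12 mm high runs along both its edges, with 62 mm clear between them.
- carousel (a joint): Angle of the carousel (rad), counter-clockwise from above positive; turns either way, with a spring detent every pi/3; starts in any of five wrong ones, rarely half way between two; 0 or a full turn = empty bay facing the landing. About 3 N at a post leaves a detent; past half way (30 degrees) it falls into the next by itself.
- bay (a point): Centre of the empty bay's floor, 108 mm from the axis, 42 mm above the bench; turns with the carousel; its -y points radially outward. The carousel, an aluminium disc 304 mm across, has six bays 60 degrees apart, 69 mm wide between 14 mm high steel walls, open outward. Five hold fixed black trays like the loose one (25 mm high).
- dock (a point): Fixed point of the station where bay lies when the empty bay faces the landing: station frame (0, -108, 42) mm. The bay is closed inward by the carousel's grey hub, 136 mm in diameter, 14 mm high (a steel cap on its middle adds 8 mm).
- post (a point): Centre of the top of one of the six upright steel posts for turning the carousel by hand: the one 30 degrees counter-clockwise from the empty bay. Posts are 16 mm in diameter, stand 58 mm above the disc, 122 mm from the axis, every 60 degrees half way between the bays.
- tray: The loose parts tray on the landing: open black box with electronic parts in it, 58 mm (its x) by 80 mm (its y, along the landing) by 25 mm high, 0.16 kg; origin at the centre of its underside. Fully home its origin lies at bay, 108 mm from the axis.
- flux_bottle: Bystander: bottle, 56 mm diameter, 130 mm high; origin under its centre.
- solder_jar: Bystander: jar, 64 mm diameter, 70 mm high; origin under its centre.
- reel: Bystander: component reel lying flat, 150 mm diameter, 18 mm high; origin under its centre.
Things that resemble listed ones, but are neither listed nor needed, are in the scene too. What is meant by the tray is not pink or yellow, and is the larger of those in its own colour.

How it is judged (in metres and radians):
On the way:
1. the empty bay has clicked in facing the landing, at rest, while the tray is still out on the landing (horizontal distance between bay and dock below 0.006 m and velocity of joint carousel between -0.1 and 0.1 rad/s and y of tray in the frame of station below -0.17 m), for 0.2 s.
At the end, for the whole second after the job is handed in: The empty bay faces the landing within 6 mm (about 3 degrees), clicked in and at rest; the tray lies flat in it (within 4 mm of the bay floor, tilt under 0.06 rad), within 7 mm of fully home along the bay and 9 mm across it, at rest (horizontal distance between bay and dock below 0.006 m and y of tray in the frame of bay between -0.007 and 0.007 m and x of tray in the frame of bay between -0.009 and 0.009 m and z of tray in the frame of bay below 0.004 m and angle between tray's own z axis and vertical below 0.06 rad and linear speed of tray below 0.02 m/s and velocity of joint carousel between -0.1 and 0.1 rad/s); the robot touches nothing.
It fails at once if the tray is lifted more than 12 mm off the landing (height (world z) of tray above 0.0555 m).
It fails at once if the tray is tipped by more than 0.25 rad (angle between tray's own z axis and vertical above 0.25 rad).
It fails at once if the tray falls off the landing or the carousel (height (world z) of tray below 0.03 m).
It fails at once if the bottle, the jar or the reel is moved by more than 30 mm (distance of any of flux_bottle, solder_jar, reel from where it was at the start of the episode above 0.03 m).
It also fails if it takes over 67 s, if anything falls off the work surface, if the arm or the gripper's body presses on something with over 40 N, if the wrist force passes 120 N, or if a joint passes its speed limit or range.

## Robot

A 6-joint arm with a two-finger parallel gripper is mounted at the origin on the work surface. World frame = base frame: x ahead of the robot, y to its left, z up, the work surface at z = 0. Lengths are in mm, angles in rad, forces in N, time in s.
With the tool pointing down it reaches from about 325 to 775 mm from the base axis. Payload 5.5 kg.
Tool frame: the origin (TCP) lies between the finger pads; the fingertips stand 11 mm ahead of it and the grasp point (between the pads) lies 8 mm behind it; z points along the fingers, y is the line along which they close (so a half turn about z gives the same grasp; the last joint's range is limited). The gripper opens to 88 mm and grips with 3 to 60 N. Pads are 20 mm wide; open, the fingers measure 115 mm over their backs; the gripper's body (75 mm by 178 mm) begins 61 mm behind the grasp point.
Start: joints at [-1.184, 0.091, 1.231, -0, 1.82, -0.057], TCP at [257.626, -541.89, 233.631] pointing down, gripper open.
Joint ranges: [-2.87, 2.87], [-0.86, 2.18], [0.17, 2.46], [-1.51, 4.65], [0.06, 2.69], [-2.65, 2.65]. Speed limits (rad/s): [2.57, 2.57, 3.01, 3.14, 3.14, 3.14].

## Interface

Orientations are given as a unit quaternion [w, x, y, z].
In Python, from bench import ctrl gives the robot as it stands.
- The arm moves only by the shell command python3 -m jog 'ROWS'. ROWS is JSON, one flat list of numbers, 7 for each row, row after row: the shift along the tool's x, y, z normalised to -1 to 1, where 1 is 300 mm, then the turn, a rotation vector about the tool's x, y, z normalised to -1 to 1, where 1 is 90 degrees, then the opening, from 0 (shut) to 1 (fully open). A call has 1 to 8 rows; each row is the pose to reach, as a shift and turn from the pose commanded when the call began, along the tool's axes at that moment; what a row does not reach only later rows make up. A row lasts 1/8 s, in which the tool goes at most 62.5 mm and 10.7 degrees, less where a joint would pass 70% of its speed; a pose out of reach is approached as far as the arm can. A call with a number of a shift or a turn outside -1 to 1 is refused whole. A call with a gripper value outside its range is refused whole. The fingers move at their own pace and stop on an object; the grip force is fixed at half the most. Time passes only in rows, so rows that repeat a pose let the fingers close. It gives the time, the measured TCP pose, the force, the opening and the grip force at its end, in the units of the state.
- ctrl.observe(): the state, without advancing time (a new reading comes with each control period).
- ctrl.capture(name): name is "scene" or "top" or "wrist"; returns a dict with "img" (400x640x3 uint8, red, green, blue), "intrinsics" (3x3 intrinsics, pixels), "k1" (the pictures are not rectified: a ray, as slopes to the right and down, at radius r is drawn at 1 + k1 r^2 times it, then the intrinsics apply), "rvec" (rotation vector, rad) and "tvec" (3), from world to camera coordinates, as OpenCV has them. Camera axes: x right, y down, z forward; pixel columns grow to the right and rows downward; lengths in mm; the calibration is good to about 2 mm. A picture is of the moment at which its call begins. There is no depth.
- ctrl.finish_job(): hands the job in; it is judged then, once.
The state is a dict: "time_s": time; "joint_positions": joint angles; "joint_vel": joint speeds; "joint_torque": joint torques, N m; "position": TCP position; "tool_rot": TCP orientation; "contact_force": force on the tool from outside, world axes, zero at the start; "wrist_torque": the same for the moment, N m; "width": finger opening in mm; "grip_force": force on a finger pad.
Only numpy, scipy, OpenCV 4.12 (cv2) and the standard library are available. Lean on these libraries where they do the work, as an engineer would, in place of code of your own. Each camera call takes 0.05 s, during which the arm holds its last target. There are 200 camera calls.

## Working session

There is one attempt and no reset: what is moved stays moved. The work goes in short steps, Python scripts to look and compute and a shell command to move; the robot and the scene stay as the last step left them, time stands still between calls to the robot, and variables do not carry over. Pictures are saved under pics/ and viewed, at most 10 in all, crops included, and the job is handed in when it is done.

```bash
mkdir -p pics
cat > h.py <<'E'
import numpy as np, cv2, json
from bench import ctrl
def cap(n,f):
    c=ctrl.capture(n); cv2.imwrite(f,c['img'][:,:,::-1])
    np.savez(f+'.npz',**{k:np.array(c[k]) for k in('intrinsics','k1','rvec','tvec')}); return c
def load(f): return dict(np.load(f+'.npz'))
def ray(c,u,v):
    K=np.array(c['intrinsics']);R=cv2.Rodrigues(np.array(c['rvec'],float))[0];t=np.array(c['tvec'],float).ravel()
    x=(u-K[0,2])/K[0,0];y=(v-K[1,2])/K[1,1];k=float(c['k1'])
    r=np.hypot(x,y);s=r
    for _ in range(30): s=r/(1+k*s*s)
    f=1/(1+k*s*s); d=R.T@np.array([x*f,y*f,1]); return -R.T@t,d
def pix2z(c,u,v,z):
    o,d=ray(c,u,v); return o+d*(z-o[2])/d[2]
def proj(c,P):
    K=np.array(c['intrinsics']);R=cv2.Rodrigues(np.array(c['rvec'],float))[0];t=np.array(c['tvec'],float).ravel()
    p=R@np.array(P,float)+t;x,y=p[0]/p[2],p[1]/p[2];f=1+float(c['k1'])*(x*x+y*y)
    return K[0,0]*x*f+K[0,2],K[1,1]*y*f+K[1,2]
E
python3 - <<'E'
from h import *
a=cap('top','pics/top0.png');b=cap('scene','pics/scene0.png')
print(ctrl.observe())
for c in(a,b):print(ray(c,320,200))
E
```

```text
{'time_s': 0.1, 'joint_positions': array([-1.18366478e+00,  9.17740431e-02,  1.23177427e+00, -1.84875411e-06,
        1.81978501e+00, -5.67221948e-02]), 'joint_vel': array([-0.00156477, -0.00102739, -0.0034907 , -0.00016304, -0.00075828,
        0.00079556]), 'joint_torque': array([ 2.63185211e-03, -4.47856915e+01, -4.07569957e+01,  7.00183259e-02,
        2.83900020e-02, -9.00795521e-05]), 'position': array([ 257.54632445, -541.64004538,  232.62065914]), 'tool_rot': array([-8.58338332e-04,  9.75474818e-01,  2.20109340e-01, -1.44014228e-04]), 'contact_force': array([-0.24998011,  0.36320587,  0.49287898]), 'wrist_torque': array([ 0.05232444, -0.04616378, -0.02453936]), 'grip_force': 0.0, 'width': 87.96953980364069}
(array([ 213.9042576 ,    6.70309684, 1522.88192738]), array([ 0.20003098,  0.00212209, -0.97984886]))
(array([1212.80258798, -324.37121427, 1024.85759603]), array([-0.57026742,  0.27818247, -0.77296653]))
```

View pics/top0.png

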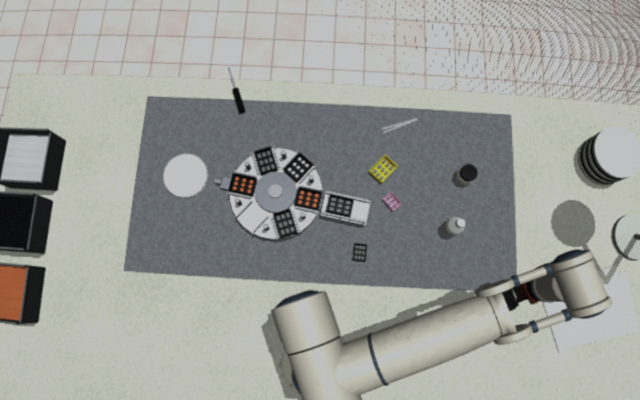

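View pics/scene0.png

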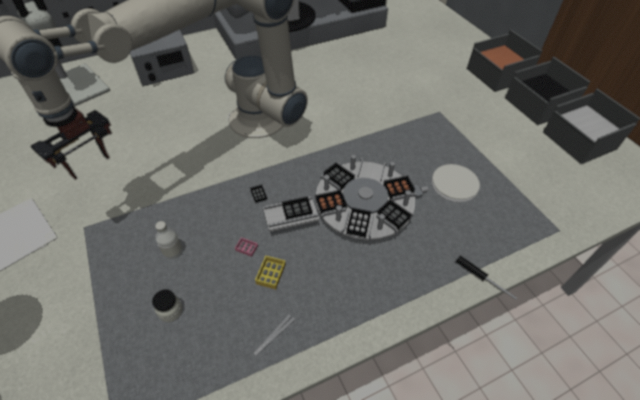

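Trays in the top view: black on the landing (341,206), small black (360,252), yellow (383,168) and pink (391,202). The one on the landing fits, as it is the larger black one. The empty bay looks to be at about (253,215). I'll confirm both in an enlarged crop.

Run:
```python
import cv2
i=cv2.imread('pics/top0.png')[135:270,205:385];cv2.imwrite('pics/c0.png',cv2.resize(i,(720,540),interpolation=cv2.INTER_CUBIC))
```

```text
(no output)
```

View pics/c0.png

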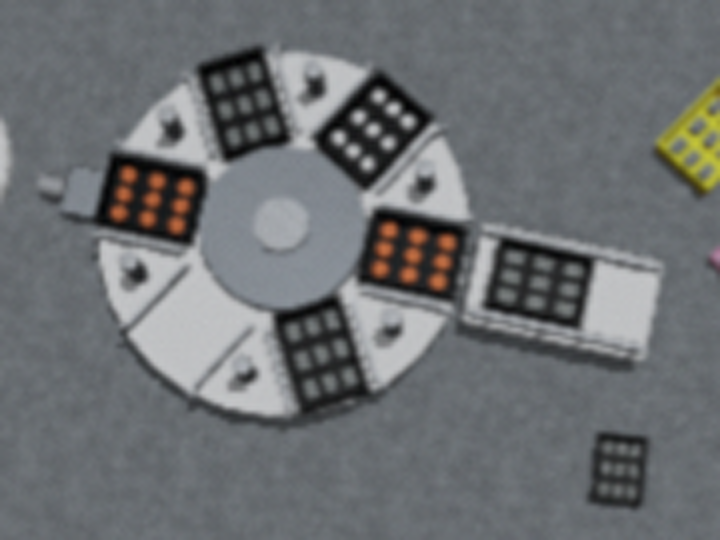

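The crop confirms the black tray on the landing, centred at crop (540,283). The empty bay is at crop (190,330), two steps clockwise in the picture from the landing side. The hub cap is at (281,222) and the landing's outer end corners are at (662,263) and (645,360).

Run:
```python
from h import *
c=load('pics/top0.png')
P=lambda u,v,z:pix2z(c,205+u/4-.375,135+v/4-.375,z)
A=P(281,222,64);print('axis',A)
for n,u,v,z in[('e1',662,263,55.5),('e2',645,360,55.5),('i1',484,225,55.5),('i2',463,320,55.5),('tray',540,283,68.5),('bay',190,330,42),('housing',82,193,60),('p1',432,172,100),('p2',390,320,100),('p3',243,365,100),('p4',130,260,100),('p5',170,120,100),('p6',317,70,100)]:
    p=P(u,v,z)-A;print(n,P(u,v,z).round(1),np.hypot(p[0],p[1]).round(1),np.degrees(np.arctan2(p[1],p[0])).round(1))
```

```text
axis [536.41496838 156.51355674  64.        ]
e1 [ 520.8 -151.6   55.5] 308.5 -92.9
e2 [ 441.2 -140.3   55.5] 311.8 -107.8
i1 [544.5  -6.7  55.5] 163.5 -87.2
i2 [465.8   6.2  55.5] 166.0 -115.2
tray [496.7 -53.4  68.5] 213.7 -100.7
bay [448.2 226.   42. ] 112.3 141.8
housing [552.9 320.5  60. ] 164.8 84.3
p1 [575.1  36.7 100. ] 125.9 -72.1
p2 [455.2  62.8 100. ] 124.0 -130.9
p3 [413.9 174.2 100. ] 123.8 171.8
p4 [491.8 269.  100. ] 121.0 111.6
p5 [606.8 247.2 100. ] 114.8 52.2
p6 [654.2 133.1 100. ] 120.1 -11.3
```

```bash
cat >> h.py <<'E'
C=np.array([535,155.3])
def pol(r,deg): return C+r*np.array([np.cos(np.radians(deg)),np.sin(np.radians(deg))])
def rows(T):  # T: (x,y,z,psi deg) targets -> tool-frame rows, keeping the tool upright
    from scipy.spatial.transform import Rotation as Ro
    s=ctrl.observe();q=s['tool_rot'];R=Ro.from_quat([q[1],q[2],q[3],q[0]]);p=s['position']
    M=R.as_matrix();print('t',s['time_s'],'pos',p.round(1),'psi',round(np.degrees(np.arctan2(M[1,0],M[0,0])),1),'j',s['joint_positions'].round(2))
    for x,y,z,a in T:
        d=R.inv().apply(np.array([x,y,z])-p)/300
        g=Ro.from_matrix(np.array([[np.cos(np.radians(a)),np.sin(np.radians(a)),0],[np.sin(np.radians(a)),-np.cos(np.radians(a)),0],[0,0,-1]]))
        print(d.round(3).tolist(),((R.inv()*g).as_rotvec()/(np.pi/2)).round(3).tolist())
E
python3 - <<'E'
from h import *
p=pol(122,-130)
rows([(320,-270,200,30),(*p,200,50),])
E
```

```text
t 0.1 pos [ 257.5 -541.6  232.6] psi 25.4 j [-1.18  0.09  1.23 -0.    1.82 -0.06]
[0.577, -0.728, 0.11] [-0.001, -0.0, -0.051]
[1.463, -1.532, 0.112] [-0.001, -0.0, -0.273]
```

```bash
python3 -m jog '[0.15,-0.18,0.03,0,0,-0.01,0.3, 0.3,-0.36,0.06,0,0,-0.02,0.3, 0.45,-0.55,0.09,0,0,-0.04,0.3, 0.58,-0.73,0.11,0,0,-0.05,0.3, 0.75,-0.86,0.11,0,0,-0.1,0.3, 0.9,-0.99,0.11,0,0,-0.15,0.3, 0.9,-0.99,0.11,0,0,-0.15,0.3]'
python3 - <<'E'
from h import *
p=pol(122,-130)
rows([(*p,200,50),(*p,130,50)])
E
```

```text
time_s: 0.98
position: [374.4, -155.1, 200.4]
tool_rot: [-0.0, 0.942, 0.335, 0.0]
contact_force: [0.3, -0.6, -0.5]
width: 26.6
grip_force: 0.0
t 0.975 pos [ 374.4 -155.1  200.4] psi 39.1 j [-0.48 -0.45  1.77  0.    1.82  0.41]
[0.669, -0.388, 0.002] [-0.0, -0.0, -0.121]
[0.669, -0.388, 0.235] [-0.0, -0.0, -0.121]
```

```bash
python3 -m jog '[0.17,-0.1,0,0,0,-0.03,0.3, 0.34,-0.2,0,0,0,-0.06,0.3, 0.5,-0.29,0,0,0,-0.09,0.3, 0.669,-0.388,0,0,0,-0.121,0.3, 0.669,-0.388,0,0,0,-0.121,0.3, 0.669,-0.388,0,0,0,-0.121,0.3]'
python3 - <<'E'
from h import *
c=cap('wrist','pics/w1.png')
o,d=ray(c,320,200);print(o,d)
p=pol(122,-130);print('p2',proj(c,[*p,100]),'axis',proj(c,[*C,64]),'p3',proj(c,[*pol(122,170),100]))
rows([(*p,86,50)])
E
```

```text
time_s: 1.72
position: [456.7, 58.7, 200.2]
tool_rot: [0.0, 0.907, 0.421, -0.001]
contact_force: [0.2, 0.3, -0.4]
width: 26.8
grip_force: 0.0
[508.41012084 120.97234783 351.00042408] [-0.18628242 -0.23199524 -0.95475442]
p2 (np.float64(316.3326565399766), np.float64(200.4330112751682)) axis (np.float64(316.04140042266624), np.float64(62.208705554355475)) p3 (np.float64(193.70910295902905), np.float64(133.26608377596457))
t 1.775 pos [456.7  58.1 200.4] psi 49.8 j [ 0.05 -0.29  1.65 -0.    1.79  0.76]
[0.01, -0.008, 0.381] [-0.0, 0.001, -0.003]
```

View pics/w1.png

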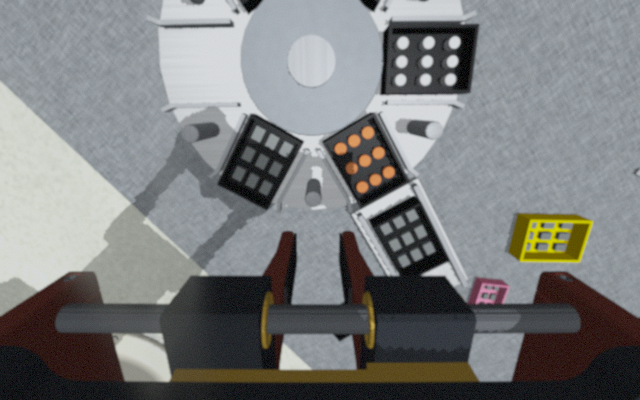

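The wrist view shows p2's top near (313,197), predicted at (316,200). The cap is at (311,61), predicted at (316,62). The tray and landing lie at lower right around (405,237). I'll refine with an enlarged crop.

Run:
```python
import cv2
i=cv2.imread('pics/w1.png')[20:290,160:480];cv2.imwrite('pics/c1.png',cv2.resize(i,(711,600),interpolation=cv2.INTER_CUBIC))
```

```text
(no output)
```

View pics/c1.png

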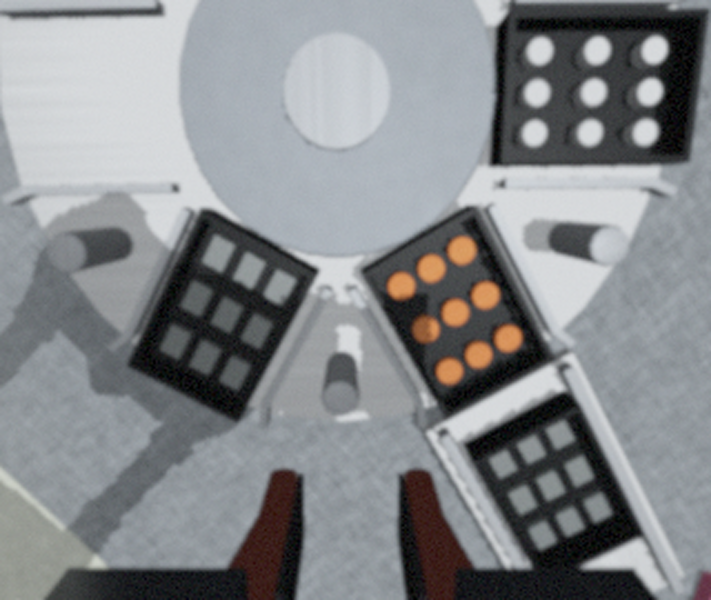

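Run:
```python
from h import *
c=load('pics/w1.png')
P=lambda u,v,z:pix2z(c,160+u/2.222-.25,20+v/2.222-.25,z)
for n,u,v,z in[('cap',337,91,64),('p2',339,394,100),('p3',67,252,100),('p1',608,245,100),('tl',467,442,68.5),('tr',573,397,68.5),('tbr',645,540,68.5),('rail_l_in',435,432,55.5),('rail_r_in',568,362,55.5)]:
    print(n,P(u,v,z).round(1))
p1,p2,p3=[P(*a)[:2] for a in((608,245,100),(339,394,100),(67,252,100))]
from scipy.optimize import least_squares
f=lambda q:np.concatenate([np.array(q[:2])+122*np.array([np.cos(q[2]+k*np.pi/3),np.sin(q[2]+k*np.pi/3)])-p for k,p in((1,p1),(0,p2),(-1,p3))])
r=least_squares(f,[535,155,-2.27]);print(r.x,np.degrees(r.x[2]),r.fun.round(1))
```

```text
cap [532.6 159.   64. ]
p2 [455.8  66.7 100. ]
p3 [412.4 178.7 100. ]
p1 [574.4  45.4 100. ]
tl [480.4   2.3  68.5]
tr [531.9 -11.6  68.5]
tbr [517.2 -97.7  68.5]
rail_l_in [470.2  11.4  55.5]
rail_r_in [541.   -1.6  55.5]
[532.57371177 159.74840618  -2.25929882] -129.44828705685407 [ 1.   0.1 -0.8 -1.2 -0.2  1.1]
```

```bash
sed -i 's/^C=.*/C=np.array([532.8,159.0])/' h.py
python3 - <<'E'
from h import *
p=pol(122,-129.5)
rows([(*p,200,50.5),(*p,86,50.5)])
E
```

```text
t 1.775 pos [456.7  58.1 200.4] psi 49.8 j [ 0.05 -0.29  1.65 -0.    1.79  0.76]
[0.014, -0.018, 0.001] [-0.0, 0.001, -0.008]
[0.014, -0.018, 0.381] [-0.0, 0.001, -0.008]
```

```bash
python3 -m jog '[0.014,-0.018,0,0,0,-0.008,0.3, 0.014,-0.018,0.1,0,0,-0.008,0.3, 0.014,-0.018,0.2,0,0,-0.008,0.3, 0.014,-0.018,0.29,0,0,-0.008,0.3, 0.014,-0.018,0.34,0,0,-0.008,0.3, 0.014,-0.018,0.38,0,0,-0.008,0.3, 0.014,-0.018,0.38,0,0,-0.008,0.3]'
python3 - <<'E'
from h import *
rows([(*pol(122,-129.5+f),86,50.5+f) for f in(5,20,40)])
E
```

```text
time_s: 2.65
position: [455.3, 65.4, 86.3]
tool_rot: [-0.0, 0.904, 0.427, -0.0]
contact_force: [-0.8, 0.2, 0.2]
width: 26.6
grip_force: 0.0
t 2.65 pos [455.3  65.4  86.3] psi 50.5 j [ 0.07 -0.27  1.83  0.    1.58  0.76]
[-0.0, 0.036, 0.001] [-0.0, 0.0, -0.055]
[0.023, 0.14, 0.001] [-0.0, 0.0, -0.222]
[0.093, 0.262, 0.001] [-0.0, 0.0, -0.444]
```

Clean descent with no contact. Next is the arc, first 40°.

```bash
python3 -m jog '[0.001,0.035,0,0,0,-0.056,0.3, 0.006,0.071,0,0,0,-0.111,0.3, 0.014,0.105,0,0,0,-0.167,0.3, 0.024,0.139,0,0,0,-0.222,0.3, 0.038,0.172,0,0,0,-0.278,0.3, 0.054,0.203,0,0,0,-0.333,0.3, 0.073,0.233,0,0,0,-0.389,0.3, 0.094,0.261,0,0,0,-0.444,0.3]'
python3 - <<'E'
from h import *
rows([(*pol(122,-129.5+f),86,50.5+f) for f in(45,60,80)])
E
```

```text
time_s: 3.65
position: [534.9, 37.5, 87.9]
tool_rot: [0.001, 0.703, 0.711, 0.001]
contact_force: [0.1, -0.1, -0.1]
width: 26.2
grip_force: 0.0
t 3.65 pos [534.9  37.5  87.9] psi 90.7 j [ 0.01 -0.06  1.64  0.    1.56 -0.  ]
[-0.0, 0.032, 0.006] [0.001, 0.0, -0.054]
[0.022, 0.136, 0.007] [0.001, 0.0, -0.221]
[0.093, 0.258, 0.007] [0.001, 0.0, -0.443]
```

```bash
python3 -m jog '[0.001,0.035,0.004,0,0,-0.056,0.3, 0.006,0.071,0.006,0,0,-0.111,0.3, 0.014,0.105,0.006,0,0,-0.167,0.3, 0.024,0.139,0.006,0,0,-0.222,0.3, 0.038,0.172,0.006,0,0,-0.278,0.3, 0.054,0.203,0.006,0,0,-0.333,0.3, 0.073,0.233,0.006,0,0,-0.389,0.3, 0.094,0.261,0.006,0,0,-0.444,0.3]'
python3 - <<'E'
from h import *
rows([(*pol(122,-129.5+f),86,50.5+f) for f in(85,100,120)])
E
```

```text
time_s: 4.65
position: [612.5, 66.6, 86.1]
tool_rot: [0.0, 0.418, 0.909, 0.0]
contact_force: [-0.9, -0.1, 0.7]
width: 26.0
grip_force: 0.8
t 4.65 pos [612.5  66.6  86.1] psi 130.6 j [ 0.05  0.15  1.42 -0.    1.56 -0.66]
[0.002, 0.034, 0.0] [0.0, 0.0, -0.054]
[0.024, 0.137, 0.0] [0.0, 0.0, -0.221]
[0.095, 0.26, 0.0] [0.0, 0.0, -0.443]
```

```bash
python3 -m jog '[0.001,0.035,0,0,0,-0.056,0.3, 0.006,0.071,0,0,0,-0.111,0.3, 0.014,0.105,0,0,0,-0.167,0.3, 0.024,0.139,0,0,0,-0.222,0.3, 0.038,0.172,0,0,0,-0.278,0.3, 0.054,0.203,0,0,0,-0.333,0.3, 0.073,0.233,0,0,0,-0.389,0.3, 0.095,0.26,0,0,0,-0.444,0.3]' && python3 -m jog '[0,0,0,0,0,0,0.3, 0,0,0,0,0,0,0.4, 0,0,-0.1,0,0,0,0.4, 0,0,-0.25,0,0,0,0.4, 0,0,-0.38,0,0,0,0.4, 0,0,-0.38,0,0,0,0.4]'
python3 - <<'E'
from h import *
c=cap('wrist','pics/w2.png')
rows([(*pol(280,-99.5),200,80.5)])
E
```

```text
time_s: 5.65
position: [653.6, 139.4, 86.1]
tool_rot: [0.001, 0.082, 0.997, 0.0]
contact_force: [-0.2, -0.4, 0.3]
width: 26.0
grip_force: 0.0
time_s: 6.4
position: [654.3, 138.4, 204.3]
tool_rot: [0.004, 0.084, 0.996, 0.001]
contact_force: [0.2, 0.0, 0.0]
width: 35.1
grip_force: 0.0
t 6.45 pos [653.6 138.4 201.1] psi 170.3 j [ 0.16  0.27  1.09 -0.    1.78 -1.24]
[0.406, -0.933, 0.001] [0.003, 0.001, 0.998]
```

View pics/w2.png

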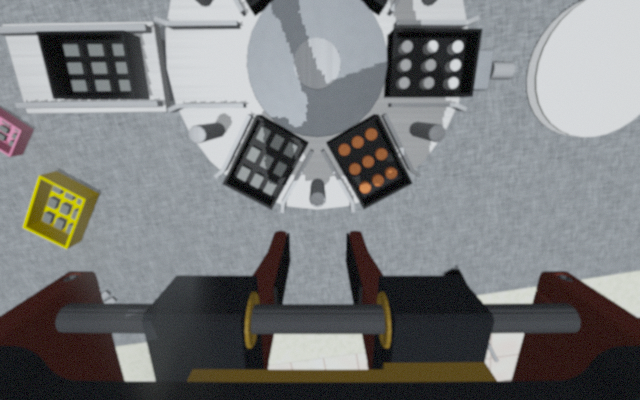

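The empty bay (205,68) now faces the landing, and the tray is at (90,65), still out. I'll measure the line for the push.

Run:
```python
from h import *
c=load('pics/w2.png')
P=lambda u,v,z:pix2z(c,u,v,z)
for n,u,v,z in[('cap',319,62,64),('p',317,196,100),('p-1',197,134,100),('p+1',436,131,100),('tray in-top',130,30,68.5),('in-bot',143,95,68.5),('out-top',40,32,68.5),('out-bot',53,98,68.5),('railT in',153,27,55.5),('railB in',162,103,55.5),('railT out',6,31,55.5),('railB out',22,107,55.5)]:
    p=P(u,v,z);e=p[:2]-C;print(n,p.round(1),np.hypot(*e).round(1),np.degrees(np.arctan2(e[1],e[0])).round(1))
rows([(*pol(290,-99.5),200,80.5),(*pol(275,-99.5),62,80.5)])
```

```text
cap [531.  161.5  64. ] 3.0 125.4
p [648.4 139.5 100. ] 117.2 -9.6
p-1 [574.7  45.6 100. ] 120.9 -69.7
p+1 [607.4 252.1 100. ] 119.3 51.3
tray in-top [477.   -0.5  68.5] 168.9 -109.3
in-bot [531.3  -7.7  68.5] 166.7 -90.5
out-top [463.8 -81.5  68.5] 250.2 -106.0
out-bot [518.7 -94.1  68.5] 253.5 -93.2
railT in [474.1  14.7  55.5] 155.8 -112.1
railB in [540.    1.2  55.5] 157.9 -87.4
railT out [ 452.1 -123.9   55.5] 294.2 -105.9
railB out [ 518.7 -140.5   55.5] 299.8 -92.7
t 6.45 pos [653.6 138.4 201.1] psi 170.3 j [ 0.16  0.27  1.09 -0.    1.78 -1.24]
[0.406, -0.967, 0.001] [0.003, 0.001, 0.998]
[0.408, -0.917, 0.461] [0.003, 0.001, 0.998]
```

```bash
sed -i 's/^C=.*/C=np.array([532.2,159.4])/' h.py; python3 -m jog '[0.04,-0.1,0,0,0,0.1,0.2, 0.08,-0.2,0,0,0,0.2,0.2, 0.12,-0.3,0,0,0,0.3,0.2, 0.16,-0.4,0,0,0,0.4,0.2, 0.2,-0.5,0,0,0,0.5,0.2, 0.25,-0.6,0,0,0,0.6,0.2, 0.3,-0.7,0,0,0,0.7,0.2, 0.34,-0.8,0,0,0,0.8,0.2]'
python3 - <<'E'
from h import *
rows([(*pol(278,-99.3),200,80.7),(*pol(278,-99.3),62,80.7)])
E
```

```text
time_s: 7.45
position: [510.8, -81.8, 196.6]
tool_rot: [-0.001, 0.656, 0.755, -0.001]
contact_force: [0.5, 0.0, -0.5]
width: 17.3
grip_force: 0.0
t 7.45 pos [510.8 -81.8 196.6] psi 98.1 j [-0.22 -0.13  1.52 -0.    1.76 -0.37]
[-0.099, -0.093, -0.011] [-0.002, -0.0, 0.193]
[-0.099, -0.092, 0.449] [-0.002, -0.0, 0.193]
```

```bash
python3 -m jog '[-0.099,-0.093,0,0,0,0.1,0.2, -0.099,-0.093,0,0,0,0.193,0.2, -0.099,-0.093,0,0,0,0.193,0.2, -0.099,-0.093,0.1,0,0,0.193,0.2, -0.099,-0.093,0.2,0,0,0.193,0.2, -0.099,-0.093,0.2,0,0,0.193,0.2]'
python3 - <<'E'
from h import *
c=cap('wrist','pics/w3.png')
o=pol(278,-99.3);print(proj(c,[*o,51]),proj(c,[*pol(250,-99.3),68]))
rows([(*pol(278,-99.3),62,80.7)])
E
```

```text
time_s: 8.2
position: [487.4, -113.4, 135.1]
tool_rot: [-0.003, 0.759, 0.651, -0.002]
contact_force: [0.3, 0.3, -0.9]
width: 17.9
grip_force: 0.0
(np.float64(319.44579535732635), np.float64(210.9497307002273)) (np.float64(319.8267969674075), np.float64(184.55057239541006))
t 8.25 pos [ 488.3 -113.8  137.3] psi 81.2 j [-0.3  -0.17  1.66  0.    1.66 -0.14]
[-0.005, -0.002, 0.251] [-0.002, -0.0, 0.005]
```

View pics/w3.png

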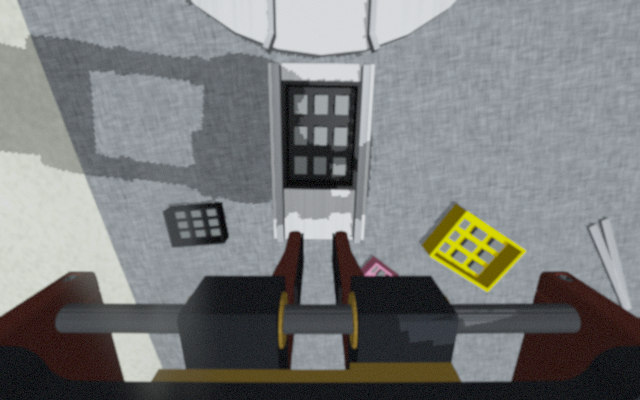

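The landing runs along column 320, the tray's outer edge is at row 187, and the fingers are centred on column 319. So I'll descend behind the tray and start pushing.

```bash
python3 -m jog '[-0.003,-0.001,0.08,0,0,0.005,0.2, -0.003,-0.001,0.16,0,0,0.005,0.2, -0.003,-0.001,0.22,0,0,0.005,0.2, -0.003,-0.001,0.25,0,0,0.005,0.2, -0.003,-0.001,0.25,0,0,0.005,0.2]'
python3 - <<'E'
from h import *
rows([(*pol(r,-99.3),62,80.7) for r in(270,200,165,158)])
E
```

```text
time_s: 8.88
position: [488.6, -115.1, 63.8]
tool_rot: [-0.0, 0.763, 0.647, -0.0]
contact_force: [-0.2, -0.1, 0.5]
width: 17.7
grip_force: 0.0
t 8.875 pos [ 488.6 -115.1   63.8] psi 80.6 j [-0.3  -0.14  1.76 -0.    1.52 -0.14]
[0.027, -0.004, 0.006] [-0.0, -0.0, -0.001]
[0.26, -0.005, 0.006] [-0.0, -0.0, -0.001]
[0.377, -0.005, 0.006] [-0.0, -0.0, -0.001]
[0.4, -0.005, 0.006] [-0.0, -0.0, -0.001]
```

```bash
python3 -m jog '[0.03,-0.002,0.003,0,0,0,0.2, 0.055,-0.003,0.004,0,0,0,0.2, 0.08,-0.003,0.004,0,0,0,0.2, 0.105,-0.003,0.004,0,0,0,0.2, 0.13,-0.003,0.004,0,0,0,0.2, 0.155,-0.003,0.004,0,0,0,0.2, 0.18,-0.003,0.004,0,0,0,0.2, 0.2,-0.004,0.004,0,0,0,0.2]' && python3 -m jog '[0.02,0,0,0,0,0,0.2, 0.04,0,0,0,0,0,0.2, 0.06,0,0,0,0,0,0.2, 0.08,0,0,0,0,0,0.2, 0.1,0,0,0,0,0,0.2, 0.12,0,0,0,0,0,0.2, 0.14,0,0,0,0,0,0.2, 0.15,0,0,0,0,0,0.2]'
python3 - <<'E'
from h import *
c=cap('wrist','pics/w4.png')
print(ctrl.observe()['contact_force'])
rows([(*pol(r,-99.3),62,80.7) for r in(165,158,153)])
E
```

```text
time_s: 9.88
position: [497.3, -55.3, 62.6]
tool_rot: [-0.0, 0.763, 0.647, -0.0]
contact_force: [0.1, -1.4, 1.2]
width: 17.3
grip_force: 0.5
time_s: 10.88
position: [504.6, -11.0, 62.6]
tool_rot: [-0.0, 0.763, 0.647, -0.0]
contact_force: [-0.9, 0.4, -0.2]
width: 17.8
grip_force: 0.2
[0.05042341 1.10660592 0.16293059]
t 10.925 pos [504.6 -10.8  62.6] psi 80.6 j [-0.09 -0.13  1.75  0.    1.52  0.07]
[0.025, -0.001, 0.002] [-0.0, -0.0, -0.001]
[0.048, -0.001, 0.002] [-0.0, -0.0, -0.001]
[0.065, -0.001, 0.002] [-0.0, -0.0, -0.001]
```

View pics/w4.png

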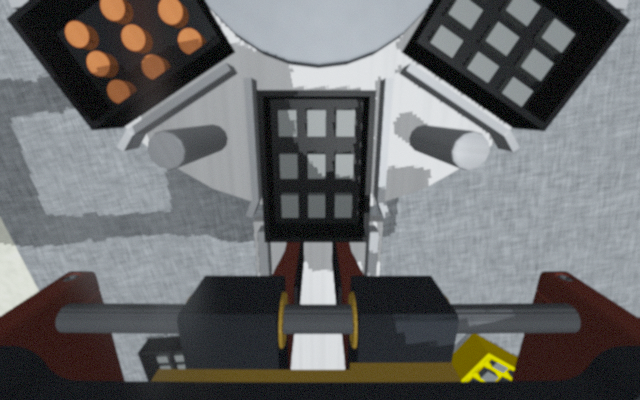

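The tray is halfway into the bay, its inner edge at row 92 and the hub edge at row 65, so about 15 mm remain. I'll push on slowly and watch the force.

```bash
python3 -m jog '[0.008,0,0,0,0,0,0.2, 0.016,0,0,0,0,0,0.2, 0.024,0,0,0,0,0,0.2, 0.031,0,0,0,0,0,0.2, 0.037,0,0,0,0,0,0.2, 0.041,0,0,0,0,0,0.2, 0.041,0,0,0,0,0,0.2]'; python3 -m jog '[0.003,0,0,0,0,0,0.2, 0.003,0,0,0,0,0,0.2]';python3 -m jog '[0.003,0,0,0,0,0,0.2, 0.003,0,0,0,0,0,0.2]'
```

```text
time_s: 11.8
position: [506.6, 0.9, 62.7]
tool_rot: [-0.0, 0.763, 0.647, 0.0]
contact_force: [-1.1, -1.2, -0.8]
width: 17.4
grip_force: 0.0
time_s: 12.05
position: [506.8, 1.6, 62.7]
tool_rot: [0.0, 0.763, 0.647, 0.0]
contact_force: [0.1, -0.9, 0.4]
width: 17.5
grip_force: 0.3
time_s: 12.3
position: [506.8, 1.7, 62.7]
tool_rot: [0.001, 0.763, 0.647, -0.001]
contact_force: [-1.5, -4.7, 0.9]
width: 17.5
grip_force: 2.6
```

```bash
python3 -m jog '[0.003,0,0,0,0,0,0.2, 0.003,0,0,0,0,0,0.2]';python3 -m jog '[0.003,0,0,0,0,0,0.2, 0.003,0,0,0,0,0,0.2]'
```

```text
time_s: 12.55
position: [506.8, 1.7, 62.7]
tool_rot: [0.001, 0.763, 0.646, -0.001]
contact_force: [-2.4, -8.4, 0.9]
width: 17.6
grip_force: 4.1
time_s: 12.8
position: [506.8, 1.8, 62.7]
tool_rot: [0.002, 0.763, 0.646, -0.002]
contact_force: [-3.1, -10.7, 1.0]
width: 17.7
grip_force: 5.6
```

It has stopped hard against the hub, so I'll back off, rise and check.

```bash
python3 -m jog '[-0.03,0,0,0,0,0,0.2, -0.1,0,0,0,0,0,0.2, -0.15,0,-0.05,0,0,0,0.2, -0.15,0,-0.2,0,0,0,0.2, -0.15,0,-0.33,0,0,0,0.2, -0.15,0,-0.4,0,0,0,0.2, -0.15,0,-0.4,0,0,0,0.2]'
python3 - <<'E'
from h import *
cap('wrist','pics/w5.png')
E
```

```text
time_s: 13.68
position: [500.6, -40.2, 184.5]
tool_rot: [0.001, 0.763, 0.647, 0.001]
contact_force: [-0.5, 0.0, -0.4]
width: 17.9
grip_force: 0.0
```

View pics/w5.png

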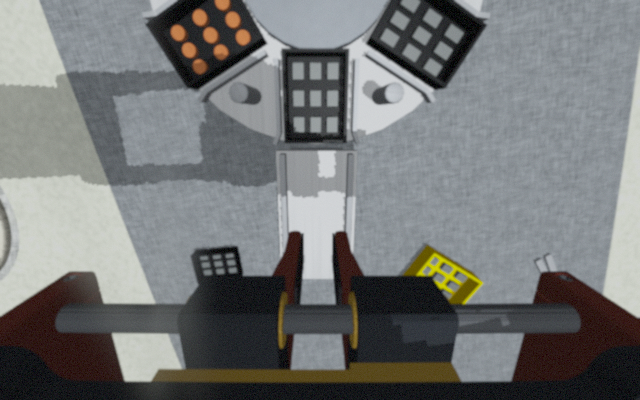

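The tray at (316,95) sits against the hub like its neighbours, the bay is aligned with the landing, and the gripper is clear.

```bash
python3 -c "
from bench import ctrl
print(ctrl.finish_job())"
```

```text
the job is handed in; nothing more can be done
None
```

The job is handed in at about 14 s: the empty bay is clicked in facing the landing, the tray is home against the hub, the gripper is clear, and I moved nothing else; no verdict came back.

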